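# Seat a battery pack in the test dock and start the test

### The arm

A 7-joint arm with a two-finger parallel gripper is mounted at the origin on the work surface. World frame = base frame: x ahead of the robot, y to its left, z up, the work surface at z = 0. Lengths are in mm, angles in rad, forces in N, time in s.
With the tool pointing down it reaches from about 350 to 900 mm from the base axis. Payload 19.9 kg.
Tool frame: the origin (TCP) lies at the centre of the arm's flange, where the gripper is bolted on; the fingertips stand 173 mm ahead of it and the grasp point (between the pads) lies 155 mm ahead of it; z points along the fingers, y is the line along which they close (so a half turn about z gives the same grasp; the last joint's range is limited). The gripper opens to 85 mm and grips with 20 to 120 N. Pads are 22 mm wide; open, the fingers measure 114 mm over their backs; the gripper's body (76 mm by 85 mm) begins 54 mm behind the grasp point. The pads swing forward as they close: fully open they stand 13 mm farther back than shut.
Start: joints at [1.163, 0.417, -0.01, 1.614, 0.005, 1.111, -0.053], TCP at [224.149, -583.418, 404.66] pointing down, gripper open.
Joint ranges: [-2.81, 2.81], [-0.39, 2.02], [-1.27, 1.25], [0.06, 2.57], [-1.19, 4.33], [0.19, 2], [-2.82, 2.82]. Speed limits (rad/s): [1.89, 1.89, 2.39, 2.39, 3.01, 3.01, 3.01].

### API

Orientations are given as [roll, pitch, yaw] about the fixed x, y, z axes, in that order (R = Rz(yaw) Ry(pitch) Rx(roll)).
In Python, from workcell import bot gives the robot as it stands. Calls block until the motion is done:
- bot.move_to(position, orientation): joint-space move of the TCP to a pose.
- bot.line_to(position, rot=None, velocity=150, max_force=None): straight line of the TCP; rot=None keeps the orientation; velocity is the mean speed in mm/s. With max_force (N) it stops when the force on the tool has changed by that much, and returns True; else False.
- bot.set_joints(angles): joint-space move.
- bot.command_gripper(opening, grasp_force=None): opening from 0.0 (shut) to 1.0 (fully open); grasp_force is the grip in N (None keeps the last); returns when the fingers have stopped.
- bot.hold(seconds).
- bot.solve_ik(position, orientation): joint angles nearest the present ones, or None.
- bot.observe(): the state.
- bot.capture(name): name is "side" or "top"; returns a dict with "img" (384x512x3 uint8, blue, green, red), "z_map" (384x512 float32, mm along the optical axis (not along the pixel's ray), 0 where there is no reading), "fx", "fy", "cx", "cy" (pixels), "R" (3x3) and "t" (3): a world point X has camera coordinates R X + t. Camera axes: x right, y down, z forward; pixel columns grow to the right and rows downward; lengths in mm; the calibration is good to about 2 mm. A picture is of the moment at which its call begins.
A pose or a line that the arm cannot do raises bot.PlanningError and nothing moves.
- bot.finish_job(): hands the job in; it is judged then, once.
The state is a dict: "t": time; "joint_pos": joint angles; "qvel": joint speeds; "tau": joint torques, N m; "tcp_pos": TCP position; "eef_rot": TCP orientation; "contact_force": force on the tool from outside, world axes, zero at the start; "torque": the same for the moment, N m; "gripper_width": opening from 0.0 (shut) to 1.0 (fully open); "grip_force": force on a finger pad.
Only numpy, scipy, OpenCV 4.12 (cv2) and the standard library are available. Lean on these libraries where they do the work, as an engineer would, in place of code of your own. Each camera call takes 0.05 s, during which the arm holds its last target. There are 200 camera calls.

### The job

Get the orange battery pack into the recess of the test dock - it lies on the dock's loading deck and can simply be slid along between the white guides - and press it down until its top is flush with the deck. Only then press the yellow key and after it the green key, each all the way down and one at a time; keep off the red key and leave the other things on the bench where they are.

Things in the scene. Friction and masses are not known exactly. Their poses are not given: they have to be found in the camera images.
- pack: orange battery pack, a flat block 60 (its x) by 44 (its y) by 16 mm high, about 90 g, smooth, paper label on top. Origin: centre of its underside. Starts on the dock's loading deck, its x roughly along the dock's x. Either end may go first.
- recess (a point): centre of the recess mouth in the test dock, level with the deck's top (32 mm above the bench); x axis is the loading direction, z up. The recess is 64 (x) by 47.5 (y) mm, without a raised rim or end stop. Its sunken floor is the contact bed.
- bed (a joint): black contact bed with brass strips, the floor of the recess: 0 means 8 mm below the deck, 0.008 m means fully down, 16 mm below the deck, where the pack's top is flush. It is stiff: it carries the pack proud of the deck, sinks when the pack is pressed with over 6 N and stays down.
- dock: test dock fixed on the bench, axes as recess; origin 32 mm under it. Flat grey deck 32 mm high, x -165 to +65, y -65 to +65 mm. On it two white guide rails, 6 mm high, form a channel towards the recess: 46.5 mm wide from x -50 to -32, flaring to 102 mm wide at x -130. The keys stand on the blue strip of equal height, y +65 to +125.
- yellow_key_top (a point): centre of the top face of the yellow key, a round spring button of 24 mm diameter that moves straight down. The three keys stand in a row along the dock's x at y = +95 mm, 45 mm apart, in any order, on low black housings.
- green_key_top (a point): the same for the green key
- red_key_top (a point): the same for the red key (not to be pressed)
- yellow_key (a joint): travel of the yellow key: 0 is up, 0.006 m fully down (about 4 N)
- green_key (a joint): travel of the green key, likewise
- red_key (a joint): travel of the red key, likewise
- handset: bystander: black handset 150 x 72 x 18 mm lying on the bench, origin at the centre of its underside
- screwdriver: bystander: screwdriver 170 mm long lying on the bench along its x
- screw_tray: bystander: clear open tray 100 x 80 x 25 mm, origin at the centre of its underside
- cleaner: bystander: blue bottle, 44 mm diameter, 120 mm high, origin at the centre of its underside
Not all that is in view belongs to the job. There is more than one size of the pack; the one meant has the size given above.

How it is judged:
By the outcome, as a careful person would: the job done as asked, in the order asked, and still so for the second after the job is handed in, with the robot touching nothing.
It also fails if it takes over 58 s, if anything falls off the work surface, if the arm or the gripper's body presses on something with over 40 N, if the wrist force passes 120 N, or if a joint passes its speed limit or range.

## Working session

There is one attempt and no reset: what is moved stays moved. The work goes in short steps, each a Python script; the robot and the scene stay as the last script left them, time stands still between calls to the robot, and variables do not carry over. Pictures are saved under pics/ and viewed, at most 10 in all, crops included, and the job is handed in when it is done.

```bash
mkdir -p pics; python3 - <<'E'
from workcell import bot
import cv2, numpy as np, pickle
o=bot.observe(); print(o['t'],o['tcp_pos'],o['eef_rot'],o['contact_force'],o['gripper_width'])
for n in("top","side"):
    c=bot.capture(n); pickle.dump(c,open(n+'0.pkl','wb')); cv2.imwrite(f'pics/{n}0.png',cv2.resize(c['img'],(768,576),interpolation=cv2.INTER_CUBIC))
    print(n,c['fx'],c['cx'],c['cy'],np.round(c['R'],3).tolist(),c['t'])
E
```

```text
0.0 [ 224.05985673 -583.30127168  404.04033353] [-3.14032302e+00  1.10607772e-04  3.66750666e-01] [-0.20436878 -0.37518947 -0.44340464] 0.9969032880289173
top 476.50511946744757 262.06309235738837 191.29903515569282 [[0.021, -0.999, 0.03], [-0.99, -0.025, -0.135], [0.136, -0.026, -0.99]] [  22.08508175  461.31515418 1217.7466065 ]
side 371.40219793257336 256.9465675937303 191.98330223706165 [[-0.88, -0.475, 0.003], [-0.316, 0.582, -0.749], [0.354, -0.66, -0.662]] [ 460.99120222  172.13337039 1111.07940144]
```

View pics/top0.png

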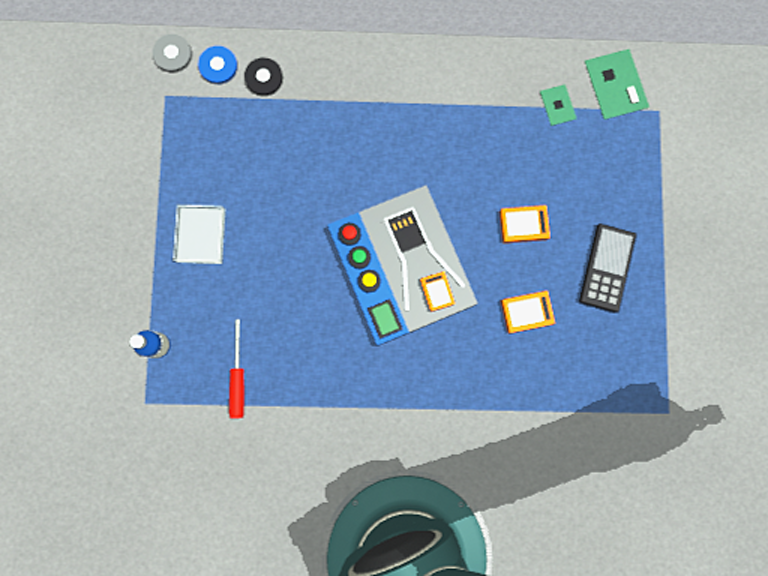

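View pics/side0.png

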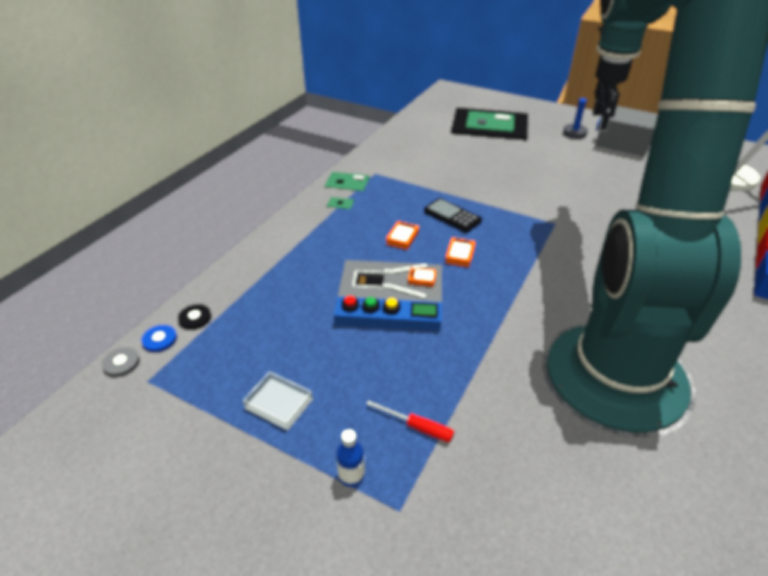

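The top view shows three orange packs: (437,291) on the dock deck, and (525,223) and (527,312) loose on the bench. The one on the deck is the one described. The keys are red (349,232), green (359,256) and yellow (369,280), and the recess is at (407,231). I'll check the deck pack in a close crop.

```bash
python3 - <<'E'
import cv2, pickle
c=pickle.load(open('top0.pkl','rb'))
im=c['img'][118:236,212:324]
cv2.imwrite('pics/crop0.png',cv2.resize(im,None,fx=5,fy=5,interpolation=cv2.INTER_CUBIC))
E
```

```text
(no output)
```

View pics/crop0.png

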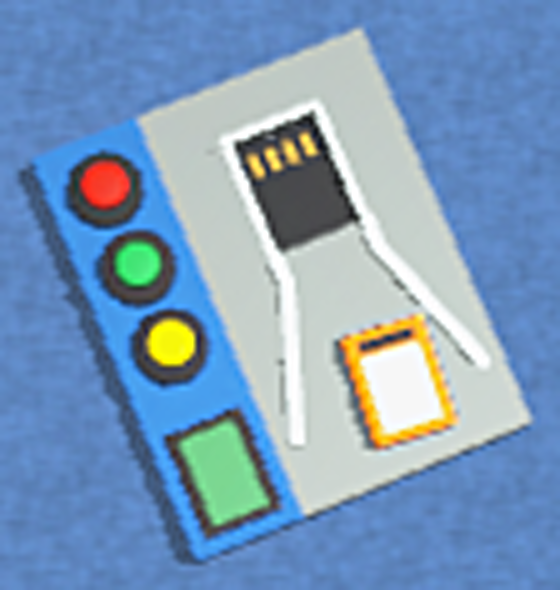

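The crop shows the deck pack with top corners (342,343), (424,318), (455,423) and (375,448), an orange block with a white label inside the guide flare. The dock corners read (362,28), (533,422), (33,160), (137,115) and (303,517).

```bash
cat > h.py <<'E'
import numpy as np, cv2, pickle
from scipy.optimize import least_squares
def ray(c,u,v,z):
    d=c['R'].T@np.array([(u-c['cx'])/c['fx'],(v-c['cy'])/c['fy'],1.]); o=-c['R'].T@c['t']
    return (o+d*(z-o[2])/d[2])[:2]
def crop2px(p,off=(212,118),f=5): return (p[0]+.5)/f-.5+off[0],(p[1]+.5)/f-.5+off[1]
def fit(model,pts):
    model,pts=np.array(model,float),np.array(pts)
    def T(q): c,s=np.cos(q[2]),np.sin(q[2]); return model@np.array([[c,s],[-s,c]])+q[:2]
    d0=pts[1]-pts[0]; m0=model[1]-model[0]
    q0=[*pts.mean(0),np.arctan2(d0[1],d0[0])-np.arctan2(m0[1],m0[0])]
    r=least_squares(lambda q:(T(q)-pts).ravel(),q0); return r.x,np.round(T(r.x)-pts,1).tolist()
E
python3 - <<'E'
from h import *
c=pickle.load(open('top0.pkl','rb'))
W=lambda L,z:[ray(c,*crop2px(p),z) for p in L]
dq,res=fit([(65,-65),(-165,-65),(65,125),(65,65),(-165,65)],W([(362,28),(533,422),(33,160),(137,115),(303,517)],32)); print('dock',dq,res)
pk=W([(342,343),(424,318),(455,423),(375,448)],48)
P=np.array(pk);print('sides',[round(float(np.linalg.norm(P[i]-P[(i+1)%4])),1) for i in range(4)])
pq,res=fit([(30,22),(30,-22),(-30,-22),(-30,22)],pk); print('pack',pq,res)
R=np.array([[np.cos(dq[2]),-np.sin(dq[2])],[np.sin(dq[2]),np.cos(dq[2])]])
print('pack in dock',(pq[:2]-dq[:2])@R,np.degrees(pq[2]-dq[2]))
print('recess pts',[((p-dq[:2])@R).round(1).tolist() for p in W([(237,142),(318,112),(360,218),(283,250)],32)])
for n,p in dict(red=(106,184),green=(138,264),yellow=(171,342)).items():
    u,v=crop2px(p); zc=c['z_map'][round(v),round(u)]; X=c['R'].T@(zc*np.array([(u-c['cx'])/c['fx'],(v-c['cy'])/c['fy'],1])-c['t'])
    print(n,X.round(1),((X[:2]-dq[:2])@R).round(1))
for n,p in dict(deck=(260,330),pack=(405,390),bed=(310,210),deck2=(450,260),strip=(60,200)).items():
    u,v=crop2px(p); zc=c['z_map'][round(v),round(u)]; X=c['R'].T@(zc*np.array([(u-c['cx'])/c['fx'],(v-c['cy'])/c['fy'],1])-c['t']); print(n,X.round(1))
# depth-only check: dock centroid
s=pickle.load(open('side0.pkl','rb'))
for m in [(65,-65),(65,125),(-165,125),(-165,-65)]:
    X=np.append(R@np.array(m)+dq[:2],32); k=s['R']@X+s['t']; print('side px(768)',(k[:2]/k[2]*s['fx']+[s['cx'],s['cy']])*1.5)
E
```

```text
dock [560.52569085  10.90755137  -5.86932843] [[0.4, -0.2], [-0.3, 0.1], [0.9, 0.7], [-0.9, -0.0], [-0.0, -0.6]]
sides [44.8, 57.0, 43.5, 57.1]
pack [ 4.52755828e+02 -4.30603727e+01  3.13652419e-01] [[1.7, 0.3], [1.0, 0.9], [-1.5, -0.9], [-1.2, -0.3]]
pack in dock [-120.37442085   -6.07281133] 354.25870756281023
recess pts [[32.3, 21.1], [31.1, -25.1], [-30.2, -23.5], [-30.7, 20.9]]
red [552.6 111.2  52.3] [33.1 95. ]
green [510.6  93.4  53.7] [-12.5  95.6]
yellow [470.3  75.3  53.9] [-56.7  95.3]
deck [481.5  28.9  29.1]
pack [449.  -46.1  48.7]
bed [547.6   3.4  24. ]
deck2 [521.6 -71.1  28.5]
strip [548.1 136.   30.1]
side px(768) [344.96134905 259.00334846]
side px(768) [332.94264069 314.16229341]
side px(768) [440.73249356 320.52378851]
side px(768) [441.28640335 264.11443343]
```

```bash
cat >> h.py <<'E'
DQ=np.array([560.5,10.9,0.4139])
def w(x,y,tip):   # dock xy + fingertip height (closed) -> TCP world
    c,s=np.cos(DQ[2]),np.sin(DQ[2]); return [DQ[0]+c*x-s*y,DQ[1]+s*x+c*y,tip+173.]
def dock(p):
    c,s=np.cos(DQ[2]),np.sin(DQ[2]); d=np.array(p[:2])-DQ[:2]; return np.round([c*d[0]+s*d[1],-s*d[0]+c*d[1],p[2]-173],1)
ROT=[np.pi,0,DQ[2]]
def st(bot,tag=''):
    o=bot.observe(); print(tag,'t',round(o['t'],2),'dock',dock(o['tcp_pos']),'F',np.round(o['contact_force'],1),'g',round(o['gripper_width'],2))
E
python3 - <<'E'
from h import *
from workcell import bot
bot.command_gripper(0.0,20); st(bot)
bot.move_to(w(-172,-6,120),ROT); st(bot)
print(bot.line_to(w(-172,-6,35),velocity=120,max_force=10)); st(bot,'down')
print(bot.line_to(w(-126,-2,35),velocity=50,max_force=12)); st(bot,'push1')
print(bot.line_to(w(-85,-1,35),velocity=50,max_force=12)); st(bot,'push2')
c=bot.capture('side'); cv2.imwrite('pics/s1.png',cv2.resize(c['img'][150:230,205:315],(770,560),interpolation=cv2.INTER_CUBIC))
E
```

```text
t 0.87 dock [-547.  -408.9  231.7] F [ 0.4  1.1 -0.5] g 0.0
 t 2.89 dock [-172.1   -6.7  120.1] F [ 0.5 -0.7  1. ] g -0.0
False
down t 3.75 dock [-171.8   -6.1   35.4] F [ 0.4 -0.1  0.7] g -0.0
False
push1 t 4.83 dock [-126.2   -2.    35. ] F [-0.9 -0.3 -0.1] g 0.0
False
push2 t 5.79 dock [-85.2  -1.   35. ] F [-0.7 -0.2 -0. ] g 0.0
```

View pics/s1.png

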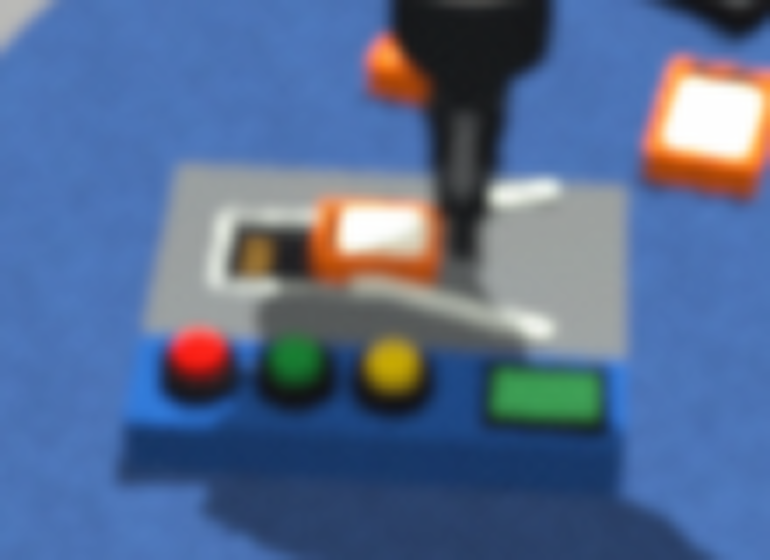

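The pack is square in the channel (centre 378,240) with the finger behind it and its nose over the recess edge. I'll keep pushing.

```bash
python3 - <<'E'
from h import *
from workcell import bot
print(bot.line_to(w(-55,-1,35),velocity=40,max_force=12)); st(bot,'p3')
print(bot.line_to(w(-41,-1,35),velocity=25,max_force=10)); st(bot,'p4')
bot.hold(0.2)
c=bot.capture('side'); cv2.imwrite('pics/s2.png',cv2.resize(c['img'][150:230,205:315],(770,560),interpolation=cv2.INTER_CUBIC))
E
```

```text
False
p3 t 6.74 dock [-55.2  -1.   34.9] F [ 1.  -0.1 -0.8] g 0.0
False
p4 t 7.45 dock [-41.  -1.  35.] F [-0.4 -0.   0.8] g 0.0
```

View pics/s2.png

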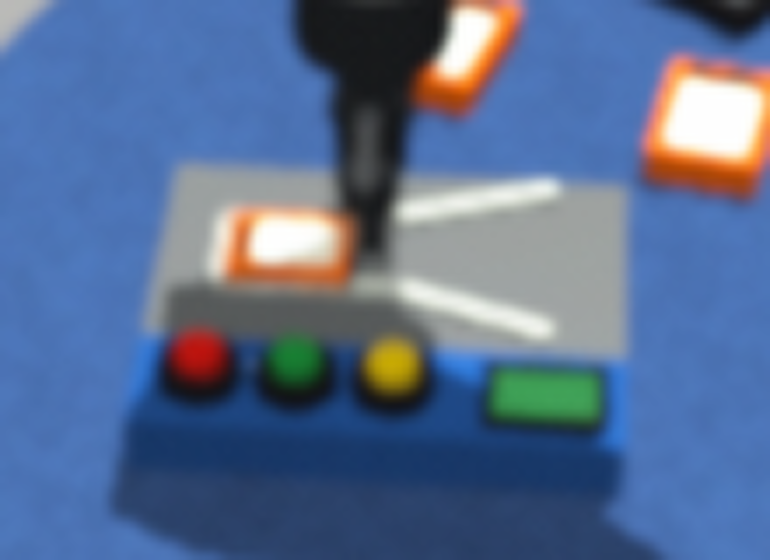

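The pack now lies over the recess (290,245). I'll back off and check from the depth map whether it has dropped in level.

```bash
cat >> h.py <<'E'
def heights(c,pts):
    zi=[]
    for x,y,z in pts:
        X=np.array([*w(x,y,0)[:2],z]); k=c['R']@X+c['t']; u,v=k[:2]/k[2]*c['fx']+[c['cx'],c['cy']]
        zc=c['z_map'][round(v),round(u)]; Y=c['R'].T@(zc*np.array([(u-c['cx'])/c['fx'],(v-c['cy'])/c['fy'],1])-c['t']); zi.append(round(float(Y[2]),1))
    return zi
E
python3 - <<'E'
from h import *
from workcell import bot
bot.line_to(w(-50,-1,35),velocity=60)
bot.line_to(w(-90,-1,130),velocity=150); st(bot)
for n in('side','top'):
    c=bot.capture(n); print(n,[heights(c,[(x,y,40) for x in(-24,-12,0,12,24)]) for y in(-14,0,14)], 'deck',heights(c,[(50,0,32),(50,30,32),(0,-45,32),(-90,0,32)]))
    if n=='side': cv2.imwrite('pics/s3.png',cv2.resize(c['img'][150:230,205:315],(770,560),interpolation=cv2.INTER_CUBIC))
E
```

```text
t 8.83 dock [-89.9  -0.9 129.5] F [ 0.4  0.4 -0.7] g -0.0
side [[40.8, 38.2, 36.4, 41.5, 40.4], [38.0, 39.3, 37.8, 38.6, 36.9], [37.8, 37.2, 35.9, 38.5, 38.9]] deck [30.9, 30.6, 31.9, 32.4]
top [[521.7, 520.8, 507.5, 486.9, 479.6], [479.0, 473.1, 473.4, 467.7, 465.5], [459.1, 454.4, 426.1, 37.7, 46.1]] deck [31.1, 31.4, 513.6, 518.9]
```

View pics/s3.png

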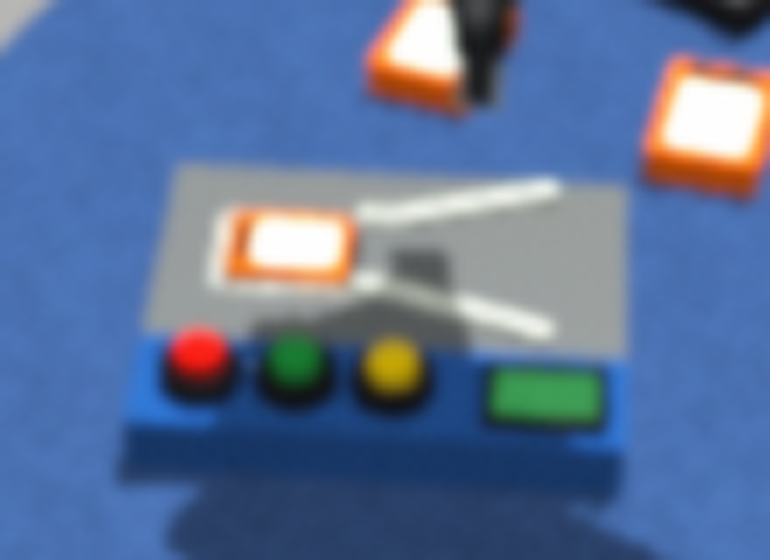

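The pack sits level in the recess at about 39 mm, with the bed up. Next I'll press it down at the centre.

```bash
python3 - <<'E'
from h import *
from workcell import bot
bot.line_to(w(0,-1,60),velocity=120); st(bot)
print(bot.line_to(w(0,-1,42.5),velocity=40,max_force=20))
print(bot.line_to(w(0,-1,30),velocity=12,max_force=25)); st(bot,'pressed')
bot.hold(0.3); st(bot)
bot.line_to(w(0,-1,60),velocity=60)
bot.line_to(w(-90,-1,130),velocity=150)
for n in('side',):
    c=bot.capture(n); print(n,[heights(c,[(x,y,32) for x in(-24,-12,0,12,24)]) for y in(-14,0,14)], 'deck',heights(c,[(50,0,32),(50,30,32),(0,-45,32),(-90,0,32)]))
    cv2.imwrite('pics/s4.png',cv2.resize(c['img'][150:230,205:315],(770,560),interpolation=cv2.INTER_CUBIC))
st(bot)
E
```

```text
t 10.03 dock [-0.3 -1.1 60.3] F [-1.2  0.5  0.1] g 0.0
False
True
pressed t 11.47 dock [ 0.1 -1.  32.4] F [-4.4 -0.9 13. ] g 0.0
 t 11.77 dock [ 0.2 -1.  32.4] F [-3.  -0.2 12.4] g -0.0
side [[31.4, 30.4, 31.9, 31.1, 35.1], [31.2, 33.4, 30.4, 34.1, 28.8], [28.8, 32.7, 32.1, 32.2, 33.5]] deck [34.5, 28.1, 30.7, 33.9]
 t 13.34 dock [-89.6  -0.9 129.5] F [1.  0.  1.2] g 0.0
```

View pics/s4.png

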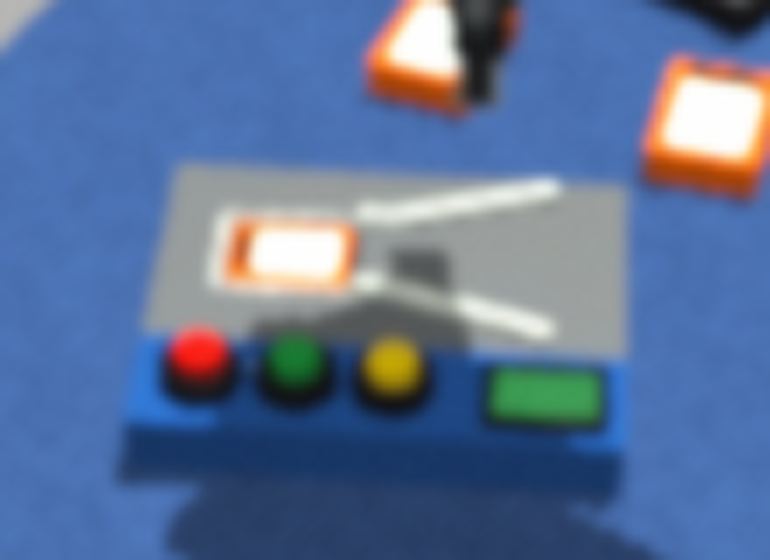

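The pack top now reads level with the deck (around 32 mm). I'll repeat the press more firmly to be sure, then press yellow.

```bash
python3 - <<'E'
from h import *
from workcell import bot
bot.line_to(w(0,-1,45),velocity=150)
print(bot.line_to(w(0,-1,29.5),velocity=12,max_force=34)); st(bot,'press2'); bot.hold(0.2); st(bot)
bot.line_to(w(0,-1,90),velocity=120)
bot.line_to(w(-57,95,75),velocity=150)
bot.hold(0.2); st(bot,'above yellow')
print(bot.line_to(w(-57,95,44),velocity=15,max_force=2.5)); st(bot,'touch')
print(bot.line_to(w(-57,95,42),velocity=8,max_force=14)); st(bot,'down'); bot.hold(0.3); st(bot)
c=bot.capture('side'); cv2.imwrite('pics/s5.png',cv2.resize(c['img'][150:230,205:315],(770,560),interpolation=cv2.INTER_CUBIC))
bot.line_to(w(-57,95,80),velocity=60); st(bot)
E
```

```text
True
press2 t 15.34 dock [ 0.1 -0.9 32.4] F [-4.  -0.6 11.9] g -0.0
 t 15.54 dock [ 0.1 -0.9 32.4] F [-4.1 -0.6 13.5] g -0.0
above yellow t 17.27 dock [-56.8  94.4  75. ] F [ 0.4 -0.3 -0.4] g -0.0
True
touch t 18.73 dock [-57.   95.   50.7] F [ 1.3 -0.5  3. ] g 0.0
True
down t 19.27 dock [-56.9  95.   48.2] F [-3.9 -1.4 15.2] g 0.0
 t 19.57 dock [-56.9  95.   48.2] F [-4.5 -0.5 15.8] g 0.0
 t 20.31 dock [-57.1  94.9  80. ] F [-0.4  1.2  0.7] g -0.0
```

View pics/s5.png

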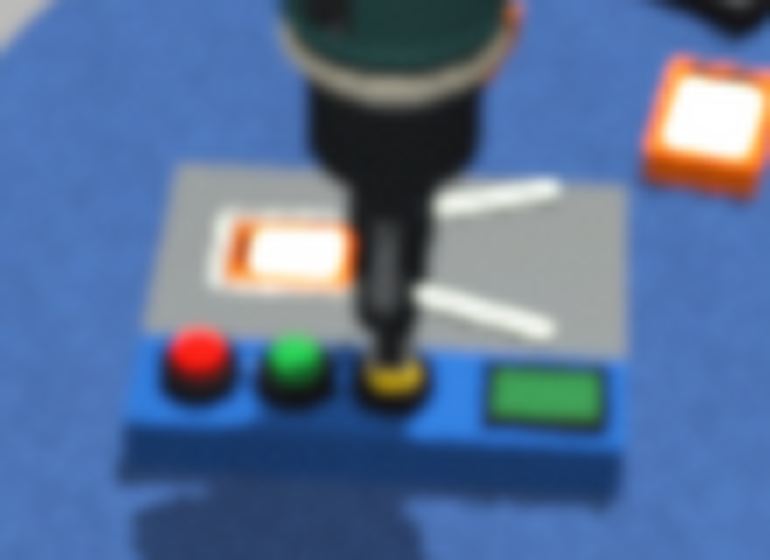

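The picture shows the yellow key pressed down (392,378), with the hard stop 6 mm below its resting top. The second pack press stopped at the same height, so the bed is fully down. Now the green key.

```bash
python3 - <<'E'
from h import *
from workcell import bot
bot.line_to(w(-12,95,75),velocity=100)
bot.hold(0.2); st(bot,'above green')
print(bot.line_to(w(-12,95,44),velocity=15,max_force=2.5)); st(bot,'touch')
print(bot.line_to(w(-12,95,42),velocity=8,max_force=14)); st(bot,'down'); bot.hold(0.3); st(bot)
bot.line_to(w(-12,95,90),velocity=60)
bot.move_to(w(-250,-150,230),ROT); st(bot)
for n in('side','top'):
    c=bot.capture(n); print(n,[heights(c,[(x,y,32) for x in(-24,-12,0,12,24)]) for y in(-14,0,14)], 'deck',heights(c,[(50,0,32),(50,30,32),(0,-45,32)]),'keys',heights(c,[(-57,95,54),(-12,95,54),(33,95,54)]))
    cv2.imwrite(f'pics/{n}6.png',cv2.resize(c['img'],(768,576)))
E
```

```text
above green t 21.11 dock [-12.4  94.9  75.1] F [-0.3  0.5  1.1] g -0.0
True
touch t 22.56 dock [-12.   95.   50.7] F [ 0.9 -0.3  3.4] g -0.0
True
down t 23.1 dock [-11.9  95.   48.3] F [-2.7 -1.2 14.5] g 0.0
 t 23.4 dock [-11.9  95.   48.3] F [-3.4 -0.3 13.4] g 0.0
 t 25.63 dock [-249.3 -149.6  229.6] F [ 0.5 -0.1 -0.5] g -0.0
side [[32.5, 36.6, 29.8, 32.4, 30.9], [33.4, 31.4, 31.4, 33.7, 32.4], [27.4, 30.6, 30.4, 33.5, 34.5]] deck [32.2, 30.6, 33.4] keys [57.3, 51.0, 57.2]
top [[33.2, 32.4, 30.2, 30.7, 29.3], [30.0, 34.5, 25.7, 36.5, 37.5], [33.6, 32.9, 29.8, 36.2, 29.2]] deck [29.6, 32.5, 35.8] keys [50.5, 56.2, 48.9]
```

View pics/side6.png

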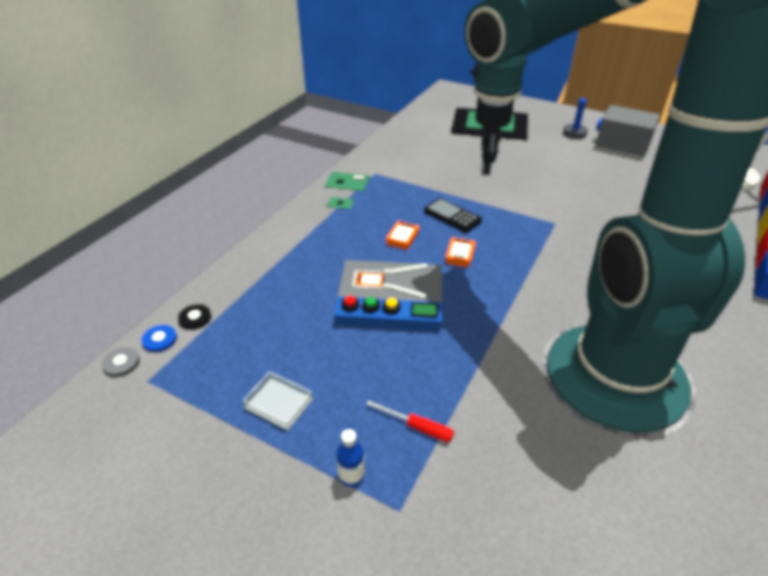

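The pack is flush in the recess (370,279), all the keys are up again, and the bystanders are where they started. The arm is clear of everything, so I'm handing in.

```bash
python3 -c "
from workcell import bot
print(bot.finish_job())"
```

```text
the job is handed in; nothing more can be done
None
```

The job is handed in at about 26 s, but no verdict came back: the pack is flush in the recess, yellow then green were each pressed down to their stops, and the red key and bystanders were left alone.

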